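Sort the filing-cabinet fittings

TASK

We are refurbishing a filing cabinet and two of its fittings are loose on the archive desk. Put the steel drawer pull into the long grey tray, lying level on its floor, and put the small lock barrel into the square plywood box.

Things in the scene. Friction and masses are not known exactly. Their poses are not given: they have to be found in the camera images.
- pull_center (a point): A bare steel drawer pull (bow handle) standing on its two square feet like a low bridge: 150 mm long overall, 22 mm wide at the feet, 36 mm high, about 120 g. The bridge bar is a round bar 10 mm thick, straight for 104 mm, free underneath. This point lies at mid-length, half-way up (18 mm above the desk, straight below the bar); the bar's axis runs 13 mm above this point. Its x axis runs along the pull's length, its z axis up.
- lock_center (a point): A steel cylinder lock barrel standing upright on its wider flange: flange 30 mm in diameter and 4 mm thick at the bottom, then a body 20 mm in diameter up to 36 mm, and a small brass stub 10 mm in diameter on top; 40 mm high overall, about 90 g. This point lies on its axis half-way up, 20 mm above the desk; z is up along the axis.
- tray: A long low open tray of grey painted sheet steel, fixed to the desk: 240 mm long, 145 mm wide, 30 mm high outside, walls and floor 4 mm thick (inside 232 by 137 mm). Origin at the centre of its underside, on the desk; its x axis runs along its length, z up.
- box: A square open plywood box, fixed to the desk: 150 by 150 mm, 45 mm high outside, walls and floor 5 mm thick (inside 140 by 140 mm). Origin at the centre of its underside, on the desk; x and y along its sides, z up.
Not all that is in view belongs to the job. Of the things like the part that bears pull_center, leave any that is blue; of the rest the larger one is meant.

How it is judged:
By the outcome, as a careful person would: the job done as asked, in the order asked, and still so for the second after the job is handed in, with the robot touching nothing.
It also fails if it takes over 56 s, if anything falls off the work surface, if the arm or the gripper's body presses on something with over 40 N, if the wrist force passes 120 N, or if a joint passes its speed limit or range.

ROBOT

A 6-joint arm with a two-finger parallel gripper is mounted at the origin on the work surface. World frame = base frame: x ahead of the robot, y to its left, z up, the work surface at z = 0. Lengths are in m, angles in rad, forces in N, time in s.
With the tool pointing down it reaches from about 0.35 to 0.775 m from the base axis. Payload 7.3 kg.
Tool frame: the origin (TCP) lies on the centre line of the jaws, within the pads' length; the fingertips stand ahead of it and the grasp point (between the pads) lies 11 mm behind it (robot.nose_length is the z of the fingertips in the tool frame, in m); z points along the fingers, y is the line along which they close (so a half turn about z gives the same grasp; the last joint's range is limited). The gripper opens to 92 mm and grips with 3 to 60 N. Pads are 19 mm wide; open, the fingers measure 130 mm over their backs; the gripper's body (75 mm by 190 mm) begins 47 mm behind the grasp point.
Start: joints at [1.019, 0.342, 1.524, -0, 1.275, -0.146], TCP at [0.207, 0.482, 0.235] pointing down, gripper open.
Joint ranges: [-2.53, 2.53], [-0.77, 2.02], [0.04, 2.7], [-1, 4.14], [0.28, 2.66], [-3.11, 3.11]. Speed limits (rad/s): [2.57, 2.57, 3.14, 3.14, 3.14, 3.14].

INTERFACE

Orientations are given as [roll, pitch, yaw] about the fixed x, y, z axes, in that order (R = Rz(yaw) Ry(pitch) Rx(roll)).
In Python, from cell import robot, cams gives the robot as it stands. The module is installed in compiled form; this text tells all that it offers.
- The arm moves only by the tool carry_out, never from a script. Its argument "deltas" is a list of rows, each a list of 7 numbers: the shift along the tool's x, y, z in cm, then the turn, a rotation vector about the tool's x, y, z in rad, then the opening, from 0 (shut) to 1 (fully open). A call has exactly 8 rows; each row shifts and turns the commanded pose from where the row before left it, along the tool's axes as they then stand; what a row does not reach is not made up. A row lasts 1/12 s, in which the tool goes at most 41.7 mm and 7.16 degrees, less where a joint would pass 70% of its speed; a pose out of reach is approached as far as the arm can. A call is refused whole if a number of a shift passes 4.17 or a number of a turn 0.125, either way. A call with a gripper value outside its range is refused whole. The fingers move at their own pace and stop on an object; "force" is the grip in N (left out, the last holds). Time passes only in rows, so rows that do not move let the fingers close, or fill a call up. It gives the time, the measured TCP pose, the force, the opening and the grip force at its end, in the units of the state.
- robot.observe(): the state, without advancing time (a new reading comes with each control period).
- cams.read_camera(name): name is "scene" or "side" or "wrist"; returns a dict with "image" (480x640x3 uint8, blue, green, red), "depth" (480x640 float32, m along the optical axis (not along the pixel's ray), 0 where there is no reading), "fx", "fy", "cx", "cy" (pixels), "world_to_cam" (4x4, takes a point from world to camera coordinates). Camera axes: x right, y up, looking along -z (the intrinsics and any distortion apply to the point x, -y, -z); pixel columns grow to the right and rows downward; lengths in m; the calibration is good to about 2 mm. A picture is of the moment at which its call begins.
- robot.hand_in(): hands the job in; it is judged then, once.
The state is a dict: "time": time; "qpos": joint angles; "qvel": joint speeds; "joint_efforts": joint torques, N m; "tool_pos": TCP position; "tool_rot": TCP orientation; "contact_force": force on the tool from outside, world axes, zero at the start; "torque": the same for the moment, N m; "opening": finger opening in m; "grip_force": force on a finger pad.
Only numpy, scipy, OpenCV 4.12 (cv2) and the standard library are available. Lean on these libraries where they do the work, as an engineer would, in place of code of your own. Each camera call takes 0.05 s, during which the arm holds its last target. There are 200 camera calls.

## Working session

There is one attempt and no reset: what is moved stays moved. The work goes in short steps, Python scripts to look and compute and a tool call to move; the robot and the scene stay as the last step left them, time stands still between calls to the robot, and variables do not carry over. Pictures are saved under pics/ and viewed, at most 10 in all, crops included, and the job is handed in when it is done.

Besides the shell and the picture viewer there is one more tool, called as name(argument=value, ...), one argument or row to a line, values as JSON. carry_out: Moves the arm, as the interface text tells. Its arguments: {"type":"object","properties":{"deltas":{"type":"array","items":{"type":"array","items":{"type":"number"}}},"force":{"type":"number"}},"required":["deltas"]}

```bash
mkdir -p pics; cat > h.py <<'E'
import numpy as np, cv2
from cell import robot, cams
def cap(n):
    c=cams.read_camera(n); return c
def world(c,u,v,z=None):
    """pixel -> world, by depth (z None) or on plane z"""
    M=np.linalg.inv(c["world_to_cam"]); o=M[:3,3]
    d=np.array([(u-c["cx"])/c["fx"],-(v-c["cy"])/c["fy"],-1.0])
    w=M[:3,:3]@d
    if z is None: return o+w*float(c["depth"][int(v),int(u)])
    return o+w*(z-o[2])/w[2]
def proj(c,p):
    q=c["world_to_cam"]@np.append(p,1); return c["fx"]*q[0]/-q[2]+c["cx"], c["fy"]*-q[1]/-q[2]+c["cy"]
E
python3 - <<'E'
from h import *
a=cap("scene");b=cap("side")
cv2.imwrite("pics/scene.png",a["image"]);cv2.imwrite("pics/side.png",b["image"])
for c in(a,b): print(np.linalg.inv(c["world_to_cam"]).round(3)[:3], c["fx"], [k for k in c])
s=robot.observe();print(s["time"],s["tool_pos"],s["tool_rot"],robot.nose_length)
E
```

```text
[[-0.24  -0.582  0.777  1.141]
 [ 0.971 -0.137  0.197  0.178]
 [-0.008  0.802  0.598  0.558]] 463.7452919767834 ['image', 'depth', 'fx', 'fy', 'cx', 'cy', 'world_to_cam']
[[ 0.971  0.141 -0.195  0.272]
 [-0.24   0.606 -0.758 -0.948]
 [ 0.012  0.783  0.622  0.82 ]] 610.1323674132825 ['image', 'depth', 'fx', 'fy', 'cx', 'cy', 'world_to_cam']
0.1 [0.20703032 0.48206949 0.23411626] [-3.14021693e+00 -2.06168964e-04  2.73578640e+00] 0.008
```

View pics/scene.png

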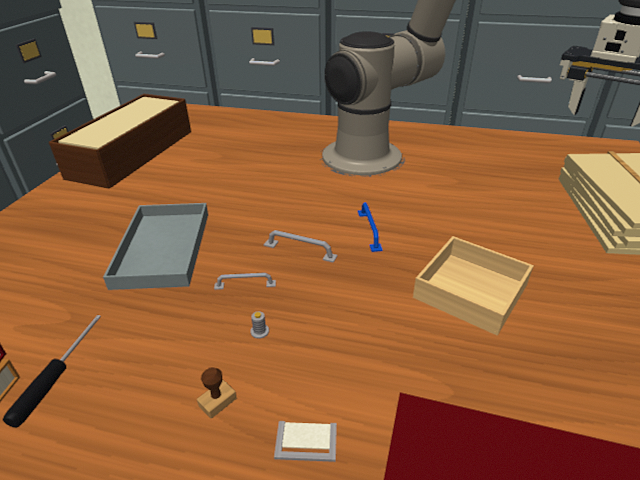

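View pics/side.png

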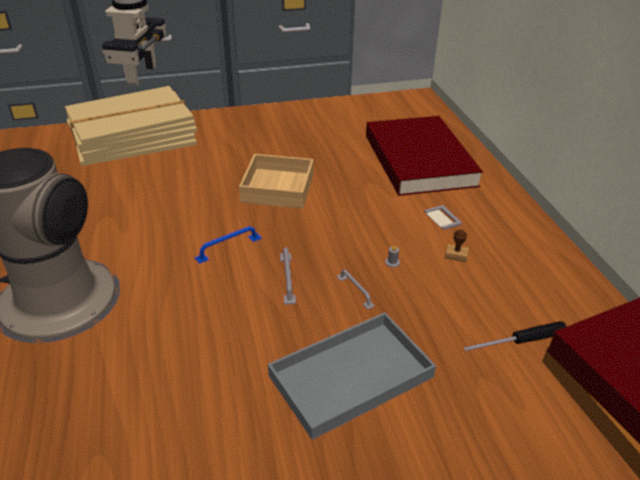

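The scene picture shows three pulls: a large steel one at (300,245), a smaller steel one at (245,280) and a blue one at (370,228). In the side picture they are at (288,275), (356,288) and (228,243). The lock barrel is at scene (259,325) / side (393,256), and the stamp at scene (212,390) could be mistaken for it. The tray is at scene (158,245) and the box at (473,283). I choose the pull at (300,245), the larger non-blue one.

```bash
python3 - <<'E'
from h import *
R={"scene":{"pull":(262,228,340,262),"small":(212,268,280,292),"lock":(248,308,272,340),"tray":(104,200,210,290),"box":(412,236,535,332)},
"side":{"pull":(278,244,300,306),"small":(336,268,376,308),"lock":(383,244,403,268),"tray":(266,314,436,440),"box":(238,152,316,208)}}
rng={"pull":(.020,.045),"small":(.012,.045),"lock":(.012,.05),"tray":(.022,.04),"box":(.036,.055)}
for n in R:
    c=cap(n); M=np.linalg.inv(c["world_to_cam"])
    v,u=np.mgrid[:480,:640]; d=c["depth"]
    P=np.stack([(u-c["cx"])/c["fx"]*d,-(v-c["cy"])/c["fy"]*d,-d],-1)@M[:3,:3].T+M[:3,3]
    for k,(x0,y0,x1,y1) in R[n].items():
        Q=P[y0:y1,x0:x1].reshape(-1,3); zmax=np.percentile(Q[:,2],99.5)
        Q=Q[(Q[:,2]>rng[k][0])&(Q[:,2]<rng[k][1])]
        if len(Q)<8: print(n,k,len(Q),zmax);continue
        (cx,cy),(w,h),a=cv2.minAreaRect(Q[:,:2].astype(np.float32))
        e=np.linalg.eigh(np.cov(Q[:,:2].T))[1][:,1]
        print(n,k,len(Q),"z",zmax.round(4),"rect",np.round([cx,cy,w,h,a],3),"mean",Q.mean(0).round(4),"ax",np.arctan2(e[1],e[0]).round(3))
    if n=="scene": cv2.imwrite("pics/crop.png",cv2.resize(c["image"][190:350,200:400],None,fx=4,fy=3.75)[:600])
E
```

```text
scene pull 343 z 0.0393 rect [ 4.4400e-01 -4.3000e-02  1.2900e-01  1.2000e-02  8.3454e+01] mean [ 0.4455 -0.0408  0.0332] ax 1.435
scene small 236 z 0.0287 rect [ 5.6400e-01 -1.1200e-01  9.0000e-03  9.4000e-02  1.6258e+01] mean [ 0.5648 -0.111   0.024 ] ax 1.873
scene lock 239 z 0.0424 rect [ 6.6500e-01 -4.7000e-02  2.1000e-02  2.0000e-02  5.8489e+01] mean [ 0.6687 -0.0455  0.0299] ax 2.023
scene tray 1336 z 0.0329 rect [ 0.496 -0.314  0.245  0.148 16.702] mean [ 0.515  -0.3122  0.0281] ax -2.83
scene box 1651 z 0.0496 rect [ 0.486  0.282  0.151  0.155 67.38 ] mean [0.4946 0.2813 0.0434] ax 2.788
side pull 227 z 0.0379 rect [ 4.4300e-01 -5.3000e-02  1.2300e-01  1.0000e-02  8.1942e+01] mean [ 0.4414 -0.0603  0.0327] ax 1.43
side small 164 z 0.0291 rect [ 5.6500e-01 -1.1600e-01  1.0000e-02  9.5000e-02  1.6464e+01] mean [ 0.5655 -0.1206  0.0228] ax 1.883
side lock 137 z 0.0413 rect [ 0.665 -0.051  0.022  0.02   6.062] mean [ 0.6633 -0.0538  0.0279] ax 2.86
side tray 1791 z 0.0322 rect [ 0.498 -0.316  0.244  0.149 16.733] mean [ 0.4944 -0.3223  0.0275] ax -2.845
side box 663 z 0.0478 rect [ 0.488  0.281  0.163  0.151 67.361] mean [0.484  0.274  0.0416] ax 1.196
```

View pics/crop.png

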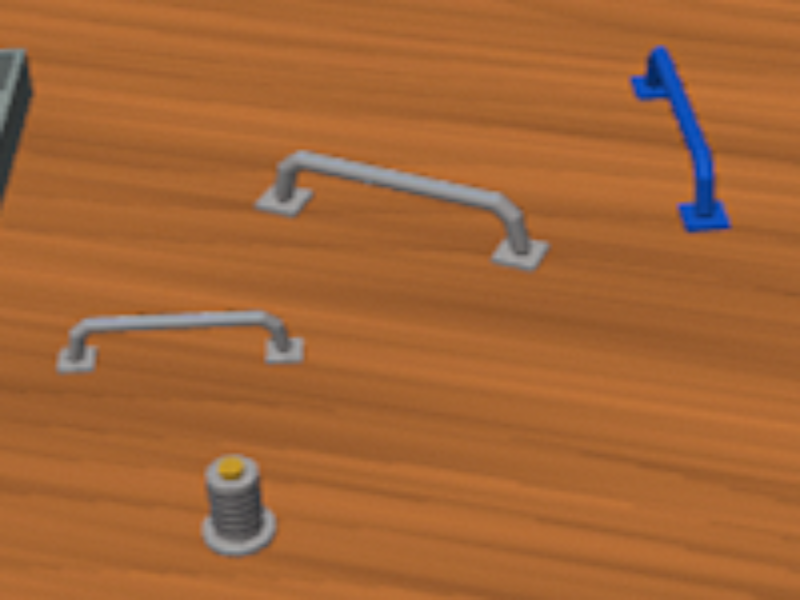

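The crop confirms the choice. The large bare-steel pull spans feet at crop (284,201) to (521,255), the smaller pull sits in front of it, and the lock with its brass stub is at (235,500).

```bash
cat >> h.py <<'E'
def plan(p,yaw,n):
    """print the move to TCP p, yaw in n rows: shift cm in tool axes (as they stand in each row), turn about tool z"""
    s=robot.observe(); y=s["tool_rot"][2]; dw=(np.array(p)-s["tool_pos"])*100/n
    t=(yaw-y+np.pi)%(2*np.pi)-np.pi
    print("time",s["time"],"at",np.round(s["tool_pos"],4),np.round(s["tool_rot"],3),"total cm",(dw*n).round(2),"turn",round(-t,3))
    for i in range(n):
        a=y+t*i/n
        X=np.array([np.cos(a),np.sin(a),0]);Y=np.array([np.sin(a),-np.cos(a),0])
        print([round(float(q),2) for q in (dw@X,dw@Y,-dw[2])],round(-t/n,3))
E
python3 -c "
from h import *
plan([.444,-.045,.17],1.435,16)
a=cap('scene')
b=[world(a,271,243.6,.003),world(a,330.2,258,.003)];print(b,np.linalg.norm(b[0]-b[1]),(b[0]+b[1])/2)"
```

```text
time 0.2 at [0.2071 0.4822 0.2343] [-3.141 -0.     2.736] total cm [ 23.69 -52.72  -6.43] turn 1.301
[-2.66, -2.44, 0.4] 0.081
[-2.85, -2.22, 0.4] 0.081
[-3.02, -1.98, 0.4] 0.081
[-3.17, -1.73, 0.4] 0.081
[-3.3, -1.46, 0.4] 0.081
[-3.41, -1.19, 0.4] 0.081
[-3.5, -0.91, 0.4] 0.081
[-3.56, -0.62, 0.4] 0.081
[-3.6, -0.33, 0.4] 0.081
[-3.61, -0.04, 0.4] 0.081
[-3.6, 0.25, 0.4] 0.081
[-3.57, 0.55, 0.4] 0.081
[-3.51, 0.83, 0.4] 0.081
[-3.44, 1.12, 0.4] 0.081
[-3.33, 1.39, 0.4] 0.081
[-3.21, 1.66, 0.4] 0.081
[array([ 0.4362764 , -0.10688507,  0.003     ]), array([0.4545355 , 0.01991819, 0.003     ])] 0.1281111318518313 [ 0.44540595 -0.04348344  0.003     ]
```

carry_out(
  deltas=[
    [-2.7, -2.4, 0.4, 0, 0, 0.08, 1],
    [-2.9, -2.2, 0.4, 0, 0, 0.08, 1],
    [-3.0, -2.0, 0.4, 0, 0, 0.08, 1],
    [-3.2, -1.7, 0.4, 0, 0, 0.08, 1],
    [-3.3, -1.5, 0.4, 0, 0, 0.08, 1],
    [-3.4, -1.2, 0.4, 0, 0, 0.08, 1],
    [-3.5, -0.9, 0.4, 0, 0, 0.08, 1],
    [-3.6, -0.6, 0.4, 0, 0, 0.08, 1],
  ],
)

```text
time: 0.92
tool_pos: [0.3284, 0.2175, 0.2027]
tool_rot: [3.141, -0.0, 2.092]
contact_force: [0.7, 0.8, 0.2]
opening: 0.0919
grip_force: 0.0
```

carry_out(
  deltas=[
    [-3.6, -0.3, 0.4, 0, 0, 0.08, 1],
    [-3.6, 0, 0.4, 0, 0, 0.08, 1],
    [-3.6, 0.2, 0.4, 0, 0, 0.08, 1],
    [-3.6, 0.5, 0.4, 0, 0, 0.08, 1],
    [-3.5, 0.8, 0.4, 0, 0, 0.08, 1],
    [-3.4, 1.1, 0.4, 0, 0, 0.08, 1],
    [-3.3, 1.4, 0.4, 0, 0, 0.08, 1],
    [0, 0, 0, 0, 0, 0, 1],
  ],
)

```text
time: 1.58
tool_pos: [0.4368, -0.0143, 0.1743]
tool_rot: [3.14, 0.002, 1.527]
contact_force: [0.2, 0.8, -0.3]
opening: 0.0919
grip_force: 0.0
```

```bash
python3 - <<'E'
from h import *
c=cap("wrist");cv2.imwrite("pics/w1.png",c["image"])
print("contact",robot.observe()["contact_force"],"proj pull",proj(c,[.445,-.0435,.031]))
M=np.linalg.inv(c["world_to_cam"]);v,u=np.mgrid[:480,:640];d=c["depth"]
P=np.stack([(u-c["cx"])/c["fx"]*d,-(v-c["cy"])/c["fy"]*d,-d],-1)@M[:3,:3].T+M[:3,3]
m=(np.abs(P[...,0]-.445)<.05)&(np.abs(P[...,1]+.0435)<.1)&(P[...,2]>.025)&(P[...,2]<.045)&(d>0)
Q=P[m];print(len(Q),cv2.minAreaRect(Q[:,:2].astype(np.float32)),Q.mean(0))
plan([.445,-.0435,.07],1.43,6)
E
```

```text
contact [-0.12139485  0.21812728  0.25336537] proj pull (np.float64(327.9146392900211), np.float64(267.16456937200843))
1321 ((0.4446258246898651, -0.03374682739377022), (0.10494586825370789, 0.010013836435973644), 81.97241973876953) [ 0.44478011 -0.03096186  0.03424348]
time 1.6333 at [ 0.4353 -0.0119  0.1743] [-3.141  0.     1.531] total cm [  0.97  -3.16 -10.43] turn 0.101
[-0.52, 0.18, 1.74] 0.017
[-0.52, 0.19, 1.74] 0.017
[-0.51, 0.2, 1.74] 0.017
[-0.51, 0.21, 1.74] 0.017
[-0.51, 0.22, 1.74] 0.017
[-0.5, 0.23, 1.74] 0.017
```

View pics/w1.png

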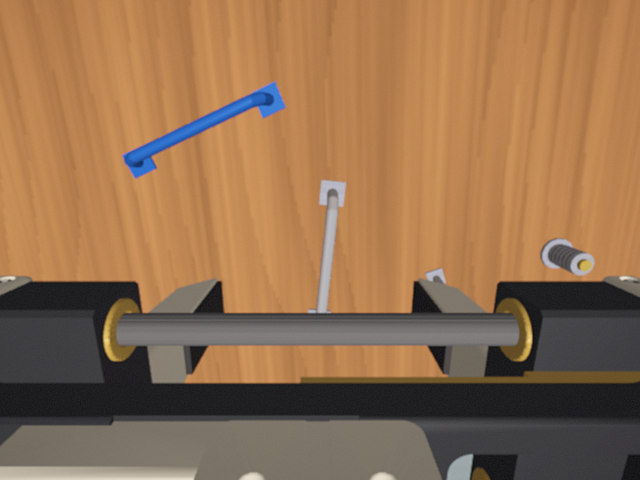

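The wrist view shows the steel bar running from (332,190) to (322,312) between the fingers, the blue pull well to the left and the lock at (570,255). It agrees with the measured pull pose, so I go down.

carry_out(
  deltas=[
    [-0.5, 0.2, 1.7, 0, 0, 0.017, 1],
    [-0.5, 0.2, 1.7, 0, 0, 0.017, 1],
    [-0.5, 0.2, 1.7, 0, 0, 0.017, 1],
    [-0.5, 0.2, 1.7, 0, 0, 0.017, 1],
    [-0.5, 0.2, 1.7, 0, 0, 0.017, 1],
    [-0.5, 0.2, 1.7, 0, 0, 0.017, 1],
    [0, 0, 0, 0, 0, 0, 1],
    [0, 0, 0, 0, 0, 0, 1],
  ],
)

```text
time: 2.3
tool_pos: [0.4433, -0.0394, 0.0725]
tool_rot: [-3.139, -0.001, 1.435]
contact_force: [0.9, 0.7, 0.4]
opening: 0.0914
grip_force: 0.0
```

```bash
python3 -c "
from h import *
plan([.444,-.0435,.021],1.43,4)"
```

```text
time 2.3 at [ 0.4433 -0.0394  0.0725] [-3.139e+00 -1.000e-03  1.435e+00] total cm [ 0.07 -0.41 -5.15] turn 0.005
[-0.1, 0.03, 1.29] 0.001
[-0.1, 0.03, 1.29] 0.001
[-0.1, 0.03, 1.29] 0.001
[-0.1, 0.03, 1.29] 0.001
```

carry_out(
  deltas=[
    [-0.1, 0, 1.3, 0, 0, 0, 1],
    [-0.1, 0, 1.3, 0, 0, 0, 1],
    [-0.1, 0, 1.3, 0, 0, 0, 1],
    [-0.1, 0.1, 1.2, 0, 0, 0, 1],
    [0, 0, 0, 0, 0, 0, 1],
    [0, 0, 0, 0, 0, 0, 0.5],
    [0, 0, 0, 0, 0, 0, 0],
    [0, 0, 0, 0, 0, 0, 0],
  ],
  force=25,
)

```text
time: 2.97
tool_pos: [0.4451, -0.0442, 0.0228]
tool_rot: [3.14, 0.0, 1.434]
contact_force: [0.6, -0.1, -0.4]
opening: 0.0763
grip_force: 0.0
```

carry_out(
  deltas=[
    [0, 0, 0, 0, 0, 0, 0],
    [0, 0, 0, 0, 0, 0, 0],
    [0, 0, 0, 0, 0, 0, 0],
    [0, 0, 0, 0, 0, 0, 0],
    [0, 0, 0, 0, 0, 0, 0],
    [0, 0, 0, 0, 0, 0, 0],
    [0, 0, 0, 0, 0, 0, 0],
    [0, 0, 0, 0, 0, 0, 0],
  ],
)

```text
time: 3.63
tool_pos: [0.4444, -0.0444, 0.0217]
tool_rot: [-3.142, -0.0, 1.434]
contact_force: [-0.4, 0.5, 0.2]
opening: 0.0228
grip_force: 0.0
```

carry_out(
  deltas=[
    [0, 0, 0, 0, 0, 0, 0],
    [0, 0, 0, 0, 0, 0, 0],
    [0, 0, 0, 0, 0, 0, 0],
    [0, 0, 0, 0, 0, 0, 0],
    [0, 0, -0.5, 0, 0, 0, 0],
    [0, 0, -1.5, 0, 0, 0, 0],
    [0, 0, -2, 0, 0, 0, 0],
    [0, 0, -2, 0, 0, 0, 0],
  ],
)

```text
time: 4.3
tool_pos: [0.4439, -0.0442, 0.0823]
tool_rot: [-3.14, -0.0, 1.434]
contact_force: [0.8, -0.4, -1.7]
opening: 0.0093
grip_force: 25.0
```

```bash
python3 -c "
from h import *
s=robot.observe();print(s['opening'],s['grip_force'],s['contact_force'],s['torque'])
plan([.497,-.315,.10],.292,16)"
```

```text
0.009299567052488173 24.999114274978638 [ 0.79267434 -0.41623447 -1.69120178] [-0.14369728  0.05256922 -0.0317883 ]
time 4.3 at [ 0.4439 -0.0442  0.0823] [-3.14  -0.     1.434] total cm [  5.31 -27.08   1.77] turn 1.142
[-1.63, 0.56, -0.11] 0.071
[-1.59, 0.67, -0.11] 0.071
[-1.54, 0.79, -0.11] 0.071
[-1.48, 0.89, -0.11] 0.071
[-1.41, 1.0, -0.11] 0.071
[-1.33, 1.09, -0.11] 0.071
[-1.25, 1.19, -0.11] 0.071
[-1.16, 1.27, -0.11] 0.071
[-1.07, 1.35, -0.11] 0.071
[-0.97, 1.43, -0.11] 0.071
[-0.87, 1.49, -0.11] 0.071
[-0.76, 1.55, -0.11] 0.071
[-0.65, 1.6, -0.11] 0.071
[-0.53, 1.64, -0.11] 0.071
[-0.41, 1.67, -0.11] 0.071
[-0.29, 1.7, -0.11] 0.071
```

carry_out(
  deltas=[
    [-1.6, 0.6, -0.2, 0, 0, 0.071, 0],
    [-1.6, 0.7, -0.2, 0, 0, 0.071, 0],
    [-1.5, 0.8, -0.2, 0, 0, 0.071, 0],
    [-1.5, 0.9, -0.2, 0, 0, 0.071, 0],
    [-1.4, 1.0, -0.2, 0, 0, 0.071, 0],
    [-1.3, 1.1, -0.2, 0, 0, 0.071, 0],
    [-1.3, 1.2, -0.2, 0, 0, 0.071, 0],
    [-1.2, 1.3, -0.2, 0, 0, 0.071, 0],
  ],
)

```text
time: 4.97
tool_pos: [0.4721, -0.181, 0.098]
tool_rot: [-3.141, -0.0, 0.862]
contact_force: [-0.1, -0.4, -0.7]
opening: 0.0091
grip_force: 25.0
```

carry_out(
  deltas=[
    [-1.1, 1.4, 0, 0, 0, 0.071, 0],
    [-1.0, 1.4, 0, 0, 0, 0.071, 0],
    [-0.9, 1.5, 0, 0, 0, 0.071, 0],
    [-0.8, 1.6, 0, 0, 0, 0.071, 0],
    [-0.7, 1.6, 0, 0, 0, 0.071, 0],
    [-0.5, 1.6, 0, 0, 0, 0.071, 0],
    [-0.4, 1.7, 0, 0, 0, 0.071, 0],
    [-0.3, 1.7, 0, 0, 0, 0.071, 0],
  ],
)

```text
time: 5.63
tool_pos: [0.4985, -0.3177, 0.0978]
tool_rot: [-3.141, 0.0, 0.294]
contact_force: [0.2, 0.5, -1.2]
opening: 0.0096
grip_force: 25.0
```

```bash
python3 - <<'E'
from h import *
c=cap("scene");d=cap("side")
cv2.imwrite("pics/t1.png",np.hstack([cv2.resize(c["image"][140:300,60:270],(400,305)),cv2.resize(d["image"][260:440,240:476],(400,305))]))
plan([.497,-.315,.029],.292,6)
E
```

```text
time 5.7333 at [ 0.4988 -0.3193  0.0978] [ 3.14  -0.     0.294] total cm [-0.18  0.43 -6.88] turn 0.002
[-0.01, -0.08, 1.15] 0.0
[-0.01, -0.08, 1.15] 0.0
[-0.01, -0.08, 1.15] 0.0
[-0.01, -0.08, 1.15] 0.0
[-0.01, -0.08, 1.15] 0.0
[-0.01, -0.08, 1.15] 0.0
```

View pics/t1.png

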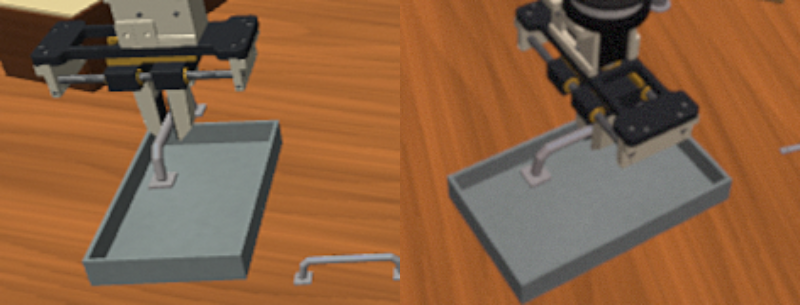

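The pull hangs level between the pads and is aligned with the tray, with its near foot at (162,182) in the left half. I lower it.

carry_out(
  deltas=[
    [0, -0.1, 1.2, 0, 0, 0, 0],
    [0, -0.1, 1.2, 0, 0, 0, 0],
    [0, -0.1, 1.2, 0, 0, 0, 0],
    [0, -0.1, 1.2, 0, 0, 0, 0],
    [0, 0, 1.0, 0, 0, 0, 0],
    [0, 0, 0.8, 0, 0, 0, 0],
    [0, 0, 0, 0, 0, 0, 0],
    [0, 0, 0, 0, 0, 0, 0],
  ],
)

```text
time: 6.4
tool_pos: [0.4973, -0.3129, 0.0316]
tool_rot: [-3.141, 0.0, 0.298]
contact_force: [0.3, 0.7, -0.9]
opening: 0.0093
grip_force: 25.0
```

carry_out(
  deltas=[
    [0, 0, 0.1, 0, 0, 0, 0],
    [0, 0, 0.1, 0, 0, 0, 0],
    [0, 0, 0.1, 0, 0, 0, 0],
    [0, 0, 0, 0, 0, 0, 0],
    [0, 0, 0, 0, 0, 0, 0],
    [0, 0, 0, 0, 0, 0, 0],
    [0, 0, 0, 0, 0, 0, 0],
    [0, 0, 0, 0, 0, 0, 0],
  ],
)

```text
time: 7.07
tool_pos: [0.4974, -0.3132, 0.0288]
tool_rot: [3.142, -0.0, 0.298]
contact_force: [-0.3, -0.1, -1.2]
opening: 0.009
grip_force: 25.0
```

carry_out(
  deltas=[
    [0, 0, 0.1, 0, 0, 0, 0],
    [0, 0, 0.1, 0, 0, 0, 0],
    [0, 0, 0.1, 0, 0, 0, 0],
    [0, 0, 0, 0, 0, 0, 0],
    [0, 0, 0, 0, 0, 0, 0],
    [0, 0, 0, 0, 0, 0, 0],
    [0, 0, 0, 0, 0, 0, 0],
    [0, 0, 0, 0, 0, 0, 0],
  ],
)

```text
time: 7.73
tool_pos: [0.4974, -0.3131, 0.0257]
tool_rot: [-3.141, -0.0, 0.298]
contact_force: [-0.5, 1.2, 0.2]
opening: 0.0091
grip_force: 25.0
```

carry_out(
  deltas=[
    [0, 0, 0.05, 0, 0, 0, 0],
    [0, 0, 0, 0, 0, 0, 0.35],
    [0, 0, 0, 0, 0, 0, 0.35],
    [0, 0, 0, 0, 0, 0, 0.35],
    [0, 0, 0, 0, 0, 0, 0.35],
    [0, 0, 0, 0, 0, 0, 0.35],
    [0, 0, 0, 0, 0, 0, 0.35],
    [0, 0, 0, 0, 0, 0, 0.35],
  ],
)

```text
time: 8.4
tool_pos: [0.4974, -0.3132, 0.0251]
tool_rot: [-3.141, -0.0, 0.298]
contact_force: [-0.3, -0.8, 0.7]
opening: 0.0323
grip_force: 0.0
```

carry_out(
  deltas=[
    [0, 0, -1, 0, 0, 0, 0.35],
    [0, 0, -1.5, 0, 0, 0, 0.35],
    [0, 0, -2, 0, 0, 0, 0.35],
    [0, 0, -3, 0, 0, 0, 0.6],
    [0, 0, -3, 0, 0, 0, 0.6],
    [0, 0, -2, 0, 0, 0, 0.6],
    [0, 0, 0, 0, 0, 0, 0.6],
    [0, 0, 0, 0, 0, 0, 0.6],
  ],
)

```text
time: 9.07
tool_pos: [0.498, -0.3136, 0.1521]
tool_rot: [3.139, -0.002, 0.298]
contact_force: [-0.4, -0.7, -0.1]
opening: 0.0547
grip_force: 0.0
```

```bash
python3 - <<'E'
from h import *
# lock centre from the brass stub (z=.04) in both views
for n,r in(("scene",(240,300,285,345)),("side",(378,240,410,272))):
    c=cap(n);x0,y0,x1,y1=r;h=cv2.cvtColor(c["image"][y0:y1,x0:x1],cv2.COLOR_BGR2HSV)
    m=cv2.inRange(h,(18,120,110),(35,255,255));v,u=np.nonzero(m)
    print(n,len(u),u.mean()+x0,v.mean()+y0,world(c,u.mean()+x0+.5,v.mean()+y0+.5,.040))
    if n=="side": d=c
    else: s=c
cv2.imwrite("pics/t2.png",np.hstack([cv2.resize(s["image"][140:300,60:270],(400,305)),cv2.resize(d["image"][260:440,240:476],(400,305))]))
plan([.665,-.049,.15],.9,11)
E
```

```text
scene 31 257.4193548387097 314.4516129032258 [ 0.66591927 -0.04671901  0.04      ]
side 12 393.5833333333333 247.75 [ 0.66383791 -0.05331183  0.04      ]
time 9.1667 at [ 0.4969 -0.3128  0.1496] [-3.14e+00  1.00e-03  2.98e-01] total cm [16.81 26.38  0.04] turn -0.602
[2.16, -1.84, -0.0] -0.055
[2.26, -1.72, -0.0] -0.055
[2.35, -1.6, -0.0] -0.055
[2.44, -1.47, -0.0] -0.055
[2.51, -1.33, -0.0] -0.055
[2.58, -1.19, -0.0] -0.055
[2.64, -1.05, -0.0] -0.055
[2.7, -0.9, -0.0] -0.055
[2.74, -0.75, -0.0] -0.055
[2.78, -0.6, -0.0] -0.055
[2.81, -0.45, -0.0] -0.055
```

View pics/t2.png

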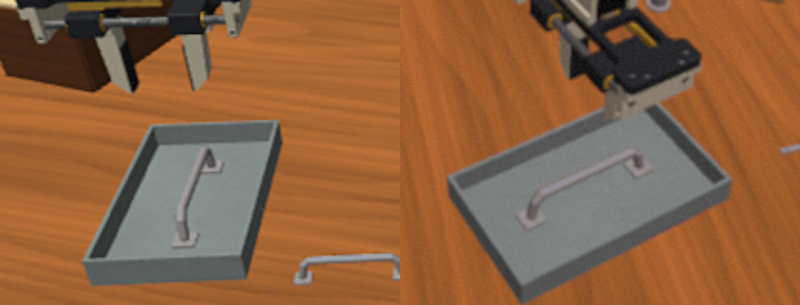

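The pull stands level on the tray floor, clear of the walls, with its feet at (183,240) and (210,165) in the left half. Next is the lock. I keep the yaw, so the jaws close across the direction of the stamp and clear it.

carry_out(
  deltas=[
    [2.4, -2, 0, 0, 0, 0, 0.6],
    [2.4, -2, 0, 0, 0, 0, 0.6],
    [2.4, -2, 0, 0, 0, 0, 0.6],
    [2.4, -2, 0, 0, 0, 0, 0.6],
    [2.4, -2, 0, 0, 0, 0, 0.6],
    [2.4, -2, 0, 0, 0, 0, 0.6],
    [2.4, -2, 0, 0, 0, 0, 0.6],
    [2.4, -2, 0, 0, 0, 0, 0.6],
  ],
)

```text
time: 9.83
tool_pos: [0.6339, -0.1023, 0.1484]
tool_rot: [-3.14, 0.003, 0.298]
contact_force: [-0.4, -1.6, 0.5]
opening: 0.0553
grip_force: 0.0
```

carry_out(
  deltas=[
    [2.4, -2, 0.5, 0, 0, 0, 0.6],
    [2.2, -2, 0.5, 0, 0, 0, 0.6],
    [0, -0.3, 1, 0, 0, 0, 0.6],
    [0, 0, 1, 0, 0, 0, 0.6],
    [0, 0, 1, 0, 0, 0, 0.6],
    [0, 0, 1, 0, 0, 0, 0.6],
    [0, 0, 0, 0, 0, 0, 0.6],
    [0, 0, 0, 0, 0, 0, 0.6],
  ],
)

```text
time: 10.5
tool_pos: [0.6646, -0.0505, 0.0993]
tool_rot: [-3.141, 0.002, 0.296]
contact_force: [0.4, -0.6, 0.7]
opening: 0.0552
grip_force: 0.0
```

```bash
python3 - <<'E'
from h import *
c=cap("wrist");cv2.imwrite("pics/w2.png",c["image"])
print(proj(c,[.665,-.049,.04]))
h=cv2.cvtColor(c["image"],cv2.COLOR_BGR2HSV);m=cv2.inRange(h,(20,120,110),(35,255,255))
n,l,st,ce=cv2.connectedComponentsWithStats(m)
for i in range(1,n):
    if st[i,4]>30: print(ce[i].round(1),st[i,4],world(c,*ce[i],.04).round(4))
plan([.665,-.050,.017],.298,6)
E
```

```text
(np.float64(316.17551798043314), np.float64(264.40394948329265))
[315.4 263.9] 168 [ 0.6652 -0.0484  0.04  ]
[193.3 330.2] 631 [0.5976 0.0153 0.04  ]
[444.8 331.5] 362 [ 0.6453 -0.1438  0.04  ]
[436. 378.] 2263 [ 0.6106 -0.1516  0.04  ]
time 10.55 at [ 0.6652 -0.0504  0.1002] [-3.141  0.     0.296] total cm [-0.02  0.04 -8.32] turn -0.002
[-0.0, -0.01, 1.39] -0.0
[-0.0, -0.01, 1.39] -0.0
[-0.0, -0.01, 1.39] -0.0
[-0.0, -0.01, 1.39] -0.0
[-0.0, -0.01, 1.39] -0.0
[-0.0, -0.01, 1.39] -0.0
```

View pics/w2.png

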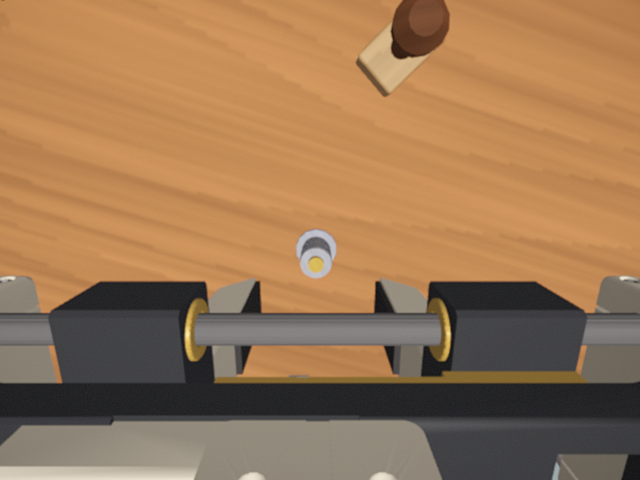

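The lock's brass stub is at (315,264), midway between the fingers, which puts it at (0.665,-0.048). The stamp at (420,25) is clear ahead. I go down and grip.

carry_out(
  deltas=[
    [0, -0.2, 1.4, 0, 0, 0, 0.6],
    [0, 0, 1.4, 0, 0, 0, 0.6],
    [0, 0, 1.4, 0, 0, 0, 0.6],
    [0, 0, 1.4, 0, 0, 0, 0.6],
    [0, 0, 1.4, 0, 0, 0, 0.6],
    [0, 0, 1.3, 0, 0, 0, 0.6],
    [0, 0, 0, 0, 0, 0, 0.6],
    [0, 0, 0, 0, 0, 0, 0],
  ],
  force=20,
)

```text
time: 11.22
tool_pos: [0.6646, -0.0477, 0.0171]
tool_rot: [-3.141, 0.001, 0.297]
contact_force: [-0.3, -0.4, -0.4]
opening: 0.0518
grip_force: 0.0
```

carry_out(
  deltas=[
    [0, 0, 0, 0, 0, 0, 0],
    [0, 0, 0, 0, 0, 0, 0],
    [0, 0, 0, 0, 0, 0, 0],
    [0, 0, 0, 0, 0, 0, 0],
    [0, 0, 0, 0, 0, 0, 0],
    [0, 0, 0, 0, 0, 0, 0],
    [0, 0, 0, 0, 0, 0, 0],
    [0, 0, 0, 0, 0, 0, 0],
  ],
)

```text
time: 11.88
tool_pos: [0.6651, -0.0475, 0.0178]
tool_rot: [3.141, -0.001, 0.298]
contact_force: [-0.6, -0.7, 3.4]
opening: 0.0199
grip_force: 20.0
```

carry_out(
  deltas=[
    [0, 0, -0.5, 0, 0, 0, 0],
    [0, 0, -1.5, 0, 0, 0, 0],
    [0, 0, -2, 0, 0, 0, 0],
    [0, 0, -2.5, 0, 0, 0, 0],
    [0, 0, -2.5, 0, 0, 0, 0],
    [0, 0, -1.5, 0, 0, 0, 0],
    [-0.3, -1.5, 0, 0, 0, 0, 0],
    [-0.5, -2.5, 0, 0, 0, 0, 0],
  ],
)

```text
time: 12.55
tool_pos: [0.6465, -0.0132, 0.1235]
tool_rot: [3.14, -0.003, 0.295]
contact_force: [0.5, 0.9, -1.4]
opening: 0.0195
grip_force: 20.0
```

carry_out(
  deltas=[
    [-0.6, -3, 0, 0, 0, 0, 0],
    [-0.6, -3, 0, 0, 0, 0, 0],
    [-0.6, -3, 0, 0, 0, 0, 0],
    [-0.6, -3, 0, 0, 0, 0, 0],
    [-0.6, -3, 0, 0, 0, 0, 0],
    [-0.6, -3, 0, 0, 0, 0, 0],
    [-0.6, -3, 0, 0, 0, 0, 0],
    [-0.6, -3, 0, 0, 0, 0, 0],
  ],
)

```text
time: 13.22
tool_pos: [0.5279, 0.2051, 0.1222]
tool_rot: [-3.141, 0.001, 0.298]
contact_force: [0.3, 1.3, -1.3]
opening: 0.0198
grip_force: 20.0
```

carry_out(
  deltas=[
    [-0.6, -3, 0, 0, 0, 0, 0],
    [-0.6, -3, 0, 0, 0, 0, 0],
    [-0.4, -2, 0, 0, 0, 0, 0],
    [-0.2, -0.7, 0, 0, 0, 0, 0],
    [0, 0, 0, 0, 0, 0, 0],
    [0, 0, 0, 0, 0, 0, 0],
    [0, 0, 0, 0, 0, 0, 0],
    [0, 0, 0, 0, 0, 0, 0],
  ],
)

```text
time: 13.88
tool_pos: [0.4871, 0.2806, 0.1222]
tool_rot: [3.141, -0.0, 0.296]
contact_force: [0.5, -0.8, -0.1]
opening: 0.0198
grip_force: 20.0
```

```bash
python3 - <<'E'
from h import *
c=cap("scene");d=cap("side")
cv2.imwrite("pics/b1.png",np.hstack([cv2.resize(c["image"][160:340,400:636],(400,305)),cv2.resize(d["image"][60:220,180:390],(400,305))]))
plan([.487,.281,.024],.298,6)
E
```

```text
time 13.9833 at [0.487  0.2808 0.1222] [ 3.142 -0.     0.296] total cm [ 0.    0.02 -9.82] turn -0.002
[0.0, -0.0, 1.64] -0.0
[0.0, -0.0, 1.64] -0.0
[0.0, -0.0, 1.64] -0.0
[0.0, -0.0, 1.64] -0.0
[0.0, -0.0, 1.64] -0.0
[0.0, -0.0, 1.64] -0.0
```

View pics/b1.png

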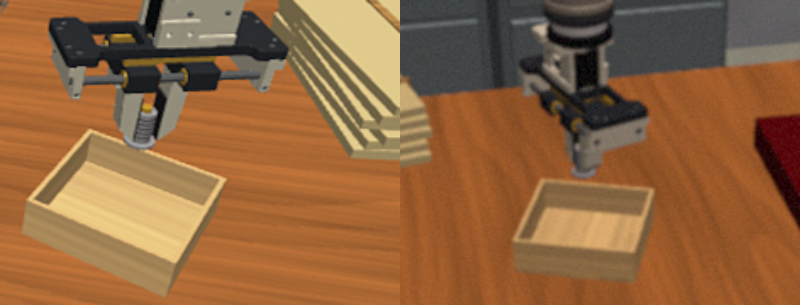

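The lock is held upright above the middle of the box, at (145,125) in the left half. The card stack is well clear, so I lower it.

carry_out(
  deltas=[
    [0, 0, 1.6, 0, 0, 0, 0],
    [0, 0, 1.6, 0, 0, 0, 0],
    [0, 0, 1.6, 0, 0, 0, 0],
    [0, 0, 1.6, 0, 0, 0, 0],
    [0, 0, 1.6, 0, 0, 0, 0],
    [0, 0, 1.3, 0, 0, 0, 0],
    [0, 0, 0.2, 0, 0, 0, 0],
    [0, 0, 0, 0, 0, 0, 0],
  ],
)

```text
time: 14.65
tool_pos: [0.4862, 0.2811, 0.0265]
tool_rot: [3.141, 0.002, 0.297]
contact_force: [0.1, 0.3, -1.5]
opening: 0.0196
grip_force: 20.0
```

carry_out(
  deltas=[
    [0, 0, 0.1, 0, 0, 0, 0],
    [0, 0, 0.1, 0, 0, 0, 0],
    [0, 0, 0.05, 0, 0, 0, 0],
    [0, 0, 0, 0, 0, 0, 0],
    [0, 0, 0, 0, 0, 0, 0],
    [0, 0, 0, 0, 0, 0, 0],
    [0, 0, 0, 0, 0, 0, 0],
    [0, 0, 0, 0, 0, 0, 0],
  ],
)

```text
time: 15.32
tool_pos: [0.4864, 0.2818, 0.0249]
tool_rot: [-3.142, -0.0, 0.298]
contact_force: [0.1, -0.1, -0.9]
opening: 0.0197
grip_force: 20.0
```

carry_out(
  deltas=[
    [0, 0, 0.1, 0, 0, 0, 0],
    [0, 0, 0.1, 0, 0, 0, 0],
    [0, 0, 0.05, 0, 0, 0, 0],
    [0, 0, 0, 0, 0, 0, 0],
    [0, 0, 0, 0, 0, 0, 0],
    [0, 0, 0, 0, 0, 0, 0],
    [0, 0, 0, 0, 0, 0, 0],
    [0, 0, 0, 0, 0, 0, 0],
  ],
)

```text
time: 15.98
tool_pos: [0.4864, 0.2818, 0.0227]
tool_rot: [-3.142, -0.0, 0.298]
contact_force: [-1.9, -0.2, 5.8]
opening: 0.0199
grip_force: 20.0
```

Contact with the floor at 5.8 N. I release and rise.

carry_out(
  deltas=[
    [0, 0, 0, 0, 0, 0, 0.5],
    [0, 0, 0, 0, 0, 0, 0.5],
    [0, 0, 0, 0, 0, 0, 0.5],
    [0, 0, 0, 0, 0, 0, 0.5],
    [0, 0, 0, 0, 0, 0, 0.5],
    [0, 0, 0, 0, 0, 0, 0.5],
    [0, 0, 0, 0, 0, 0, 0.5],
    [0, 0, 0, 0, 0, 0, 0.5],
  ],
)

```text
time: 16.65
tool_pos: [0.4863, 0.2817, 0.0222]
tool_rot: [-3.142, 0.0, 0.298]
contact_force: [0.2, -0.4, -0.3]
opening: 0.0459
grip_force: 0.0
```

carry_out(
  deltas=[
    [0, 0, -1, 0, 0, 0, 0.5],
    [0, 0, -2, 0, 0, 0, 0.5],
    [0, 0, -3, 0, 0, 0, 0.5],
    [0, 0, -3, 0, 0, 0, 0.5],
    [0, 0, -3, 0, 0, 0, 0.5],
    [0, 0, -2, 0, 0, 0, 0.5],
    [0, 0, 0, 0, 0, 0, 0.5],
    [0, 0, 0, 0, 0, 0, 0.5],
  ],
)

```text
time: 17.32
tool_pos: [0.4869, 0.282, 0.1639]
tool_rot: [-3.141, -0.003, 0.298]
contact_force: [-0.9, -0.5, -0.2]
opening: 0.0458
grip_force: 0.0
```

```bash
python3 - <<'E'
from h import *
cv2.imwrite("pics/end.png",cap("scene")["image"])
E
```

```text
(no output)
```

View pics/end.png

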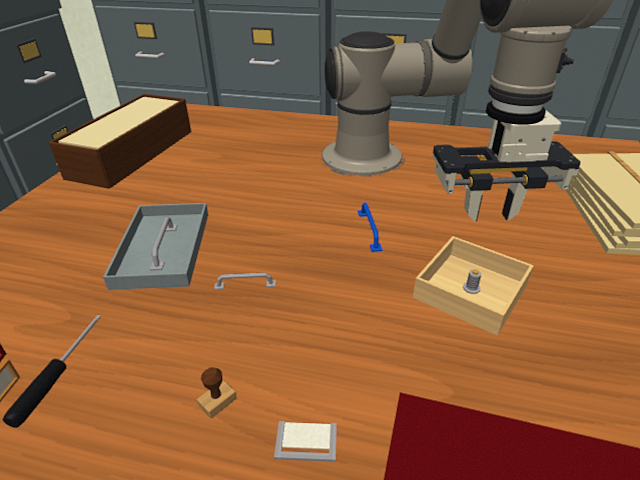

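The pull stands in the tray at (163,243), the lock stands in the box at (473,282), and nothing else has moved.

```bash
python3 -c "
from cell import robot
print(robot.hand_in())"
```

```text
the job is handed in; nothing more can be done
None
```

I handed the job in at about 17 s: the larger steel drawer pull stands level on the floor of the grey tray, and the lock barrel stands upright in the plywood box.

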